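# Press a junction box into the corner of a drilling jig and hold it

### The arm

A 7-joint arm with a two-finger parallel gripper is mounted at the origin on the work surface. World frame = base frame: x ahead of the robot, y to its left, z up, the work surface at z = 0. Lengths are in m, angles in rad, forces in N, time in s.
With the tool pointing down it reaches from about 0.35 to 0.775 m from the base axis. Payload 3.1 kg.
Tool frame: the origin (TCP) lies midway between the tips of the shut fingers; the grasp point (between the pads) lies 19 mm behind it; z points along the fingers, y is the line along which they close (so a half turn about z gives the same grasp; the last joint's range is limited). The gripper opens to 85 mm and grips with 20 to 120 N. Pads are 22 mm wide; open, the fingers measure 114 mm over their backs; the gripper's body (76 mm by 85 mm) begins 54 mm behind the grasp point. The pads swing forward as they close: fully open they stand 13 mm farther back than shut.
Start: joints at [1.13, 0.311, 0.014, 1.512, -0.004, 1.319, -0.027], TCP at [0.214, -0.507, 0.231] pointing down, gripper open.
Joint ranges: [-2.7, 2.7], [-0.3, 1.91], [-1.27, 1.3], [0.12, 2.57], [-1.44, 4.58], [0.2, 2.03], [-3.05, 3.05]. Speed limits (rad/s): [2.79, 2.79, 3.14, 3.14, 3.14, 3.14, 3.14].

### API

Orientations are given as a 3x3 rotation matrix whose columns are the frame's x, y, z axes.
In Python, from plant import env gives the robot as it stands.
- The arm moves only by the tool send_rows, never from a script. Its argument "steps" is a list of rows, each a list of 5 numbers: the shift along the tool's x, y, z in m, then the turn about the tool's z in rad, then the closure in counts, from 0 (fully open) to 255 (shut). In form: [[tx, ty, tz, spin, fingers], ...]. A call has 1 to 20 rows; each row is the pose to reach, as a shift and turn from the pose commanded when the call began, along the tool's axes at that moment; what a row does not reach only later rows make up. A row lasts 1/12 s, in which the tool goes at most 41.7 mm and 7.16 degrees, less where a joint would pass 70% of its speed; a pose out of reach is approached as far as the arm can. A call with a gripper value outside its range is refused whole. The fingers move at their own pace and stop on an object; "force" is the grip in N (left out, the last holds). Time passes only in rows, so rows that repeat a pose let the fingers close. It gives the time, the measured TCP pose, the force, the opening and the grip force at its end, in the units of the state.
- env.get_obs(): the state, without advancing time (a new reading comes with each control period).
- env.camera(name): name is "scene" or "top" or "wrist"; returns the picture (384x512x3 uint8, red, green, blue); there is no depth.
- env.camera_info(name): a dict with "K" (3x3 intrinsics, pixels), "R" (3x3) and "t" (3): a world point X has camera coordinates R X + t; the wrist camera has in their place "mount" (4x4, takes a point from camera to tool coordinates, whose origin is the TCP and whose axes are the flange's). Camera axes: x right, y down, z forward; pixel columns grow to the right and rows downward; lengths in m; the calibration is good to about 2 mm. A picture is of the moment at which its call begins: read the wrist's pose just before it. camera_info takes no time and is no camera call.
- env.close_job(): hands the job in; it is judged then, once.
Trained networks look in the newest picture that a camera, given by its name, has taken for a name from the list of things; names that differ only in an ending like _2 or _b are one class to them, and where a whole thing is asked for, a point or a joint stands for the part that bears it (a point fixed in the world has none). Each returns a list of dicts, best first, with "confidence" (0 to 1); they miss things now and then, are a little off and sometimes report something else, mostly with a low value. They report only what shows in the picture. A call takes as long as a camera call. They do not tell look-alikes from the thing itself.
- env.boxes_of(target, camera): "xyz" ([x, y, z] in m, in world coordinates, good to about 4 mm: the middle of the surface that is visible of it).
- env.cut_out(target, camera): "region" (384x512 bool, what is visible of it).
The state is a dict: "time_s": time; "joint_pos": joint angles; "qd": joint speeds; "joint_efforts": joint torques, N m; "position": TCP position; "orientation": TCP orientation; "wrist_force": force on the tool from outside, world axes, zero at the start; "ft_torque": the same for the moment, N m; "grip_width": finger opening in m; "grip_force": force on a finger pad.
Only numpy, scipy, OpenCV 4.12 (cv2) and the standard library are available. Lean on these libraries where they do the work, as an engineer would, in place of code of your own. Each camera call takes 0.05 s, during which the arm holds its last target. There are 200 camera calls.

### The job

Pick up the grey junction box and set it flat on the aluminium bed of the drilling jig with its brass gland pointing away from the red end stop, then press it into the corner so that it bears flush against the blue long stop and the red end stop at once. Finish while still holding the box in the gripper and pressing it steadily, with about the push of a hand (roughly 10 N on each), against both stops, ready for drilling: do not let go or back off. Leave the multimeter, tape roll, screwdriver and parts tub where they are.

Things in the scene. Friction and masses are not known exactly. Their poses are not given: they have to be found in the camera images.
- box_center (a point): centre (half-way up) of the loose grey die-cast junction box, 96 mm long (its x) by 50 mm wide (its y) by 64 mm high (z), about 0.3 to 0.55 kg, rigid, standing upright on the bench with four lid screws on top. Its axes: z up, x along the length away from the gland. Grip it across the 50 mm width in its upper half (finger tips about 20 mm or more above its underside), because the jig's stops beside it are 12 mm high and a finger goes over the long stop
- junction_box: the same junction box; origin at the centre of its underside, axes as for box_center
- gland (a point): outer tip of the brass cable gland, a round stub (24 mm diameter at the root, then 18 mm) that stands 22 mm out of the middle of the box's -x end; this point is 70 mm from the box centre along the box's -x, at half height
- jig: drilling jig fixed to the bench: aluminium bed 190 mm (its x) by 130 mm (its y), 12 mm thick; origin at the centre of its underside on the bench. The end stop is at its +x end, the long stop on its +y side. It lies at different places and turned by up to about 0.4 rad. Bed, stops and box are rigid, ground smooth, friction about 0.2: a box pressed down hard drags a little on the bed before it meets a stop, and pressing one stop drags a little on a slide along it
- seat (a point): point on the bed's upper face (12 mm above the bench) where the centre of the box's underside comes when the box is fully home: 27 mm along x and 20 mm along y from the jig's origin. Axes as the jig's; the seated box has its x along the jig's x (48 mm from this point to the end stop's face, 25 mm to the long stop's face), gland towards the jig's -x
- long_stop: blue rigid bar on the bed, 130 mm along the jig's x, 16 mm wide, 12 mm high above the bed; origin at the centre of its underside. Its inner face looks to the jig's -y and lies at jig y = +45 mm
- end_stop: red rigid bar on the bed, 80 mm along the jig's y, 16 mm wide, 12 mm high above the bed; origin at the centre of its underside. Its inner face looks to the jig's -x and lies at jig x = +75 mm. The two bars do not quite meet: a 20 mm relief is left in the corner
- multimeter: bystander: orange multimeter lying flat, 85 x 170 x 40 mm, origin at the centre of its underside
- tape_roll: bystander: blue roll of tape lying flat, 68 mm diameter, 19 mm high, origin at the centre of its underside
- screwdriver: bystander: screwdriver with a red handle lying on the bench, origin under it
- parts_tub: bystander: clear open parts tub, 160 x 120 x 75 mm, origin at the centre of its underside
Not all that is in view belongs to the job. Several things look just like the jig: the one meant starts nearest to the robot's base. Leave any purple look-alike of the junction_box alone.

How it is judged:
By the outcome, as a careful person would: the job done as asked, in the order asked, and still so for the second after the job is handed in, while the arm keeps its last pose, push and grip.
It also fails if it takes over 58 s, if anything falls off the work surface, if the arm or the gripper's body presses on something with over 40 N, if the wrist force passes 120 N, or if a joint passes its speed limit or range.

## Working session

There is one attempt and no reset: what is moved stays moved. The work goes in short steps, Python scripts to look and compute and a tool call to move; the robot and the scene stay as the last step left them, time stands still between calls to the robot, and variables do not carry over. Pictures are saved under pics/ and viewed, at most 10 in all, crops included, and the job is handed in when it is done.

Besides the shell and the picture viewer there is one more tool, called as name(argument=value, ...) on one line, values as JSON. send_rows: Moves the arm, as the interface text tells. Its arguments: {"type":"object","properties":{"steps":{"type":"array"},"force":{"type":"number"}},"required":["steps"]}

```bash
mkdir -p pics; ls; python3 - <<'E'
from plant import env
import cv2,numpy as np
for c in ("scene","top"):
    im=env.camera(c); cv2.imwrite(f"pics/{c}0.png",im[:,:,::-1])
    i=env.camera_info(c); print(c,i["K"].tolist(),np.round(i["R"],4).tolist(),np.round(i["t"],4).tolist())
    for t in ("junction_box","gland","jig","long_stop","end_stop","multimeter","tape_roll","screwdriver","parts_tub"):
        print(t,[(np.round(d["xyz"],3).tolist(),round(d["confidence"],2)) for d in env.boxes_of(t,c)])
o=env.get_obs();print(o)
print(env.camera_info("wrist"))
E
```

```text
pics
scene [[351.71758991127973, 0.0, 254.04565564892], [0.0, 351.71758991127973, 183.91452756349], [0.0, 0.0, 1.0]] [[-0.5713, 0.8207, 0.0071], [0.6478, 0.4563, -0.61], [-0.5039, -0.3439, -0.7924]] [0.3564, -0.2768, 1.6328]
junction_box [([0.536, 0.13, 0.064], 0.81), ([0.384, 0.043, 0.056], 0.76)]
gland [([0.529, 0.127, 0.062], 0.72), ([0.379, 0.042, 0.057], 0.57)]
jig [([0.311, -0.535, 0.012], 0.96), ([0.499, -0.194, 0.01], 0.95), ([0.694, 0.261, 0.015], 0.77)]
long_stop [([0.693, 0.317, 0.023], 0.72), ([0.311, -0.482, 0.021], 0.55), ([0.508, -0.143, 0.026], 0.53)]
end_stop [([0.767, 0.238, 0.026], 0.58)]
multimeter [([0.75, 0.036, 0.038], 0.94)]
tape_roll [([0.5, 0.423, 0.02], 0.78), ([0.504, -0.193, 0.01], 0.58)]
screwdriver [([0.757, -0.232, 0.022], 0.62)]
parts_tub [([0.565, -0.455, 0.036], 0.89)]
top [[408.0715006211687, 0.0, 258.58770240357165], [0.0, 408.0715006211687, 197.19908108171032], [0.0, 0.0, 1.0]] [[-0.1194, -0.9928, -0.0029], [-0.9716, 0.1175, -0.2053], [0.2042, -0.0217, -0.9787]] [-0.0071, 0.5308, 1.2276]
junction_box [([0.361, 0.036, 0.058], 0.82), ([0.514, 0.125
[... 1216 characters left out ...]
00e+00]]), 'wrist_force': array([-0.00630483, -0.02727408,  0.6501721 ]), 'ft_torque': array([ 0.01715647, -0.04384339, -0.04271415]), 'grip_force': 0.0, 'grip_width': 0.08542975537594638}
{'K': array([[283.84487572,   0.        , 249.9120824 ],
       [  0.        , 283.84487572, 195.87332771],
       [  0.        ,   0.        ,   1.        ]]), 'mount': array([[ 3.91053759e-04, -9.57410381e-01, -2.88730341e-01,
         7.40474460e-02],
       [ 9.99999603e-01,  6.05583417e-04, -6.53683451e-04,
         7.32953416e-05],
       [ 8.00693628e-04, -2.88729971e-01,  9.57410238e-01,
        -1.42827237e-01],
       [ 0.00000000e+00,  0.00000000e+00,  0.00000000e+00,
         1.00000000e+00]])}
```

View pics/scene0.png

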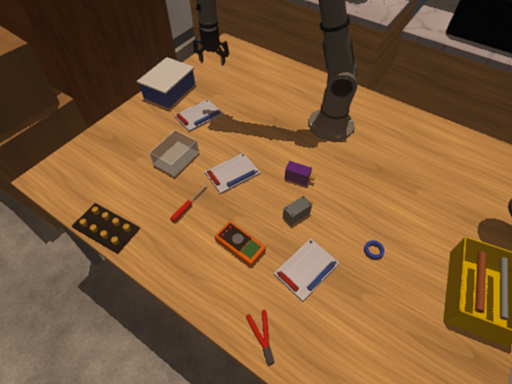

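View pics/top0.png

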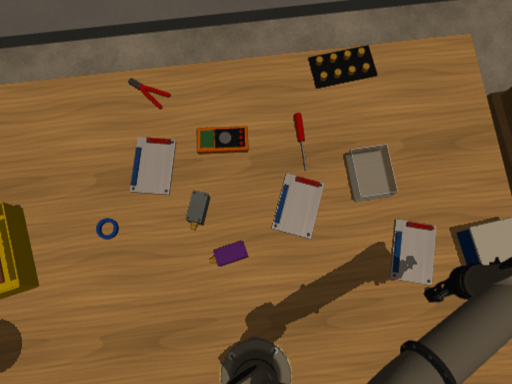

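The scene picture shows three jigs; the one nearest the base is at scene (233,172) / top (298,206). The grey box is at top (198,208) with its gland at (194,226), and the purple decoy is at top (231,254).

```bash
cat > h.py <<'E'
import numpy as np, cv2
from plant import env
def cam(name,obs=None):
    i=env.camera_info(name); K=i["K"]
    if name=="wrist":
        M=np.array(i["mount"]); Ro=np.array(obs["orientation"]); 
        C=Ro@M[:3,3]+obs["position"]; Rc=Ro@M[:3,:3]
    else:
        Rc=np.array(i["R"]).T; C=-Rc@np.array(i["t"])
    return K,Rc,C
def ray(c,uv,z):
    K,Rc,C=c; uv=np.atleast_2d(uv).astype(float)
    d=np.c_[uv,np.ones(len(uv))]@np.linalg.inv(K).T@Rc.T
    return (C+d*((z-C[2])/d[:,2])[:,None])
def proj(c,X):
    K,Rc,C=c; p=(np.atleast_2d(X)-C)@Rc@K.T; return p[:,:2]/p[:,2:]
def line(mask,c,z):
    v,u=np.nonzero(mask); r=cv2.minAreaRect(ray(c,np.c_[u,v],z)[:,:2].astype(np.float32)*1000)
    return r
E
python3 - <<'E'
from h import *
im=env.camera("top"); c=cam("top")
hsv=cv2.cvtColor(im,cv2.COLOR_RGB2HSV)
win=np.zeros(im.shape[:2],bool); win[165:245,265:332]=1
b=(hsv[...,0]>95)&(hsv[...,0]<130)&(hsv[...,1]>120)&win
r=((hsv[...,0]<6)|(hsv[...,0]>172))&(hsv[...,1]>150)&win; r[:,:292]=0
print(b.sum(),line(b,c,.024)); print(r.sum(),line(r,c,.024))
for d in env.cut_out("junction_box","top"):
    m=d["region"]; v,u=np.nonzero(m); print(d["confidence"],m.sum(),u.mean(),v.mean(),line(m,c,.05))
E
```

```text
142 ((504.61627197265625, -141.3131103515625), (12.642034530639648, 125.51852416992188), 67.48875427246094)
102 ((566.567138671875, -235.1170654296875), (78.50704193115234, 14.731027603149414), 67.27951049804688)
0.71 572 197.9090909090909 207.97202797202797 ((509.16802978515625, 123.50420379638672), (58.54255676269531, 117.19109344482422), 72.73243713378906)
0.6 650 228.68923076923076 254.32 ((361.25860595703125, 47.52354049682617), (59.64331817626953, 121.01394653320312), 9.935506820678711)
```

send_rows(steps=[[0.387, -0.181, 0, 0.793, 0], [0.387, -0.181, 0, 0.793, 0], [0.387, -0.181, 0, 0.793, 0], [0.387, -0.181, 0, 0.793, 0], [0.387, -0.181, 0, 0.793, 0], [0.387, -0.181, 0, 0.793, 0], [0.387, -0.181, 0, 0.793, 0], [0.387, -0.181, 0, 0.793, 0], [0.387, -0.181, 0, 0.793, 0], [0.387, -0.181, 0, 0.793, 0], [0.387, -0.181, 0, 0.793, 0], [0.387, -0.181, 0, 0.793, 0], [0.387, -0.181, 0, 0.793, 0], [0.387, -0.181, 0, 0.793, 0], [0.387, -0.181, 0, 0.793, 0]])

```text
time_s: 2.35
position: [0.4989, -0.1917, 0.2312]
orientation: [[0.922, -0.387, -0.001], [-0.387, -0.922, -0.001], [-0.0, 0.001, -1.0]]
wrist_force: [-1.2, -0.1, 0.5]
grip_width: 0.0858
grip_force: 0.0
```

```bash
python3 - <<'E'
from h import *
o=env.get_obs(); im=env.camera("wrist"); c=cam("wrist",o)
print(o["position"],o["orientation"][:,0],o["joint_pos"])
np.savez("jig.npz",im=im,pos=o["position"],R=o["orientation"])
cv2.imwrite("pics/w_jig.png",im[:,:,::-1])
hsv=cv2.cvtColor(im,cv2.COLOR_RGB2HSV)
b=(hsv[...,0]>95)&(hsv[...,0]<130)&(hsv[...,1]>120)
r=((hsv[...,0]<6)|(hsv[...,0]>172))&(hsv[...,1]>150)
for m in (b,r):
    n,l,s,_=cv2.connectedComponentsWithStats(m.astype(np.uint8))
    k=1+np.argmax(s[1:,4]); print(s[k],line(l==k,c,.024))
E
```

```text
[ 0.49893615 -0.1916582   0.23122531] [ 9.22223025e-01 -3.86658248e-01 -3.01521094e-04] [ 0.45044736  0.28559161 -0.14956571  1.54874723  0.04494471  1.3109589
 -1.67251936]
[ 492  166   20   93 1216] ((316.57086181640625, -479.9837341308594), (23.72531509399414, 130.91836547851562), 74.48453521728516)
[228  94  69  15 873] ((571.2931518554688, -237.058837890625), (79.65616607666016, 15.40011215209961), 68.4157485961914)
```

View pics/w_jig.png

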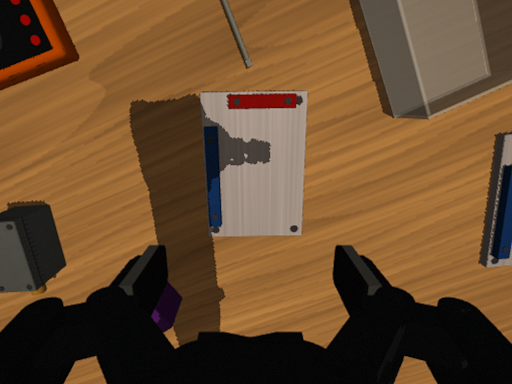

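The wrist picture shows the chosen jig: red stop at (262,101), blue stop at (212,178) and bed corners at about (203,93), (307,91), (301,235) and (213,237). The grey box is at the left edge, around (30,245).

```bash
python3 - <<'E'
from h import *
f=np.load("jig.npz"); im=f["im"]; c=cam("wrist",dict(position=f["pos"],orientation=f["R"]))
hsv=cv2.cvtColor(im,cv2.COLOR_RGB2HSV); H,S,V=[hsv[...,i] for i in range(3)]
w=np.zeros(H.shape,bool); w[115:240,195:230]=1
b=(H>95)&(H<130)&(S>120)&w
r=((H<6)|(H>172))&(S>150); r[:90]=0;r[115:]=0;r[:,:215]=0;r[:,310:]=0
print(b.sum(),line(b,c,.024),r.sum(),line(r,c,.024))
P=ray(c,[[203,93],[307,91],[301,235],[213,237]],.012)
print(np.round(P*1000,1), P.mean(0))
# edges of bars: fit straight lines to inner boundaries at z=.024
bi=[];
for v in range(128,225):
    u=np.nonzero(b[v])[0]
    if len(u)>5: bi.append([u.max()+.5,v])
ri=[]
for u in range(232,295):
    v=np.nonzero(r[:,u])[0]
    if len(v)>5: ri.append([u,v.max()+.5])
for e in (bi,ri):
    X=ray(c,e,.024)[:,:2]*1000
    l=cv2.fitLine(X.astype(np.float32),cv2.DIST_HUBER,0,.01,.01).ravel(); print(np.degrees(np.arctan2(l[1],l[0])),l[2:])
E
```

```text
1176 ((508.2464599609375, -144.40740966796875), (15.781574249267578, 128.412109375), 68.00707244873047) 873 ((571.2931518554688, -237.058837890625), (79.65616607666016, 15.40011215209961), 68.4157485961914)
[[ 607.  -175.6   12. ]
 [ 560.9 -291.6   12. ]
 [ 386.3 -221.3   12. ]
 [ 430.8 -107.1   12. ]] [ 0.49627914 -0.19889894  0.012     ]
-22.088568 [ 502.16406 -150.43396]
68.13666 [ 562.6443  -237.74074]
```

send_rows(steps=[[-0.104, -0.302, 0, -0.09, 0], [-0.104, -0.302, 0, -0.09, 0], [-0.104, -0.302, 0, -0.09, 0], [-0.104, -0.302, 0, -0.09, 0], [-0.104, -0.302, 0, -0.09, 0], [-0.104, -0.302, 0, -0.09, 0], [-0.104, -0.302, 0, -0.09, 0], [-0.104, -0.302, 0, -0.09, 0], [-0.104, -0.302, 0, -0.09, 0], [-0.104, -0.302, 0, -0.09, 0], [-0.104, -0.302, 0, -0.09, 0], [-0.104, -0.302, 0, -0.09, 0]])

```text
time_s: 3.4
position: [0.5203, 0.1259, 0.2312]
orientation: [[0.953, -0.304, -0.0], [-0.304, -0.953, -0.002], [0.001, 0.002, -1.0]]
wrist_force: [-0.2, -0.7, 0.2]
grip_width: 0.0855
grip_force: 0.0
```

```bash
python3 - <<'E'
from h import *
o=env.get_obs(); im=env.camera("wrist"); c=cam("wrist",o)
print(o["position"],o["orientation"][:,0],o["wrist_force"])
np.savez("box.npz",im=im,pos=o["position"],R=o["orientation"])
cv2.imwrite("pics/w_box.png",im[60:360,80:480,::-1].repeat(2,0).repeat(2,1))
for d in env.cut_out("junction_box","wrist"):
    m=d["region"]; v,u=np.nonzero(m); print(d["confidence"],m.sum(),u.mean(),v.mean(),line(m,c,.064))
E
```

```text
[0.52031315 0.12586371 0.23118572] [ 9.52623225e-01 -3.04152485e-01  5.06550889e-04] [-0.22783995 -0.67312133  0.24513072]
0.78 3993 251.4946155772602 173.0861507638367 ((519.637451171875, 124.01017761230469), (50.51765060424805, 111.05589294433594), 70.25340270996094)
```

View pics/w_box.png

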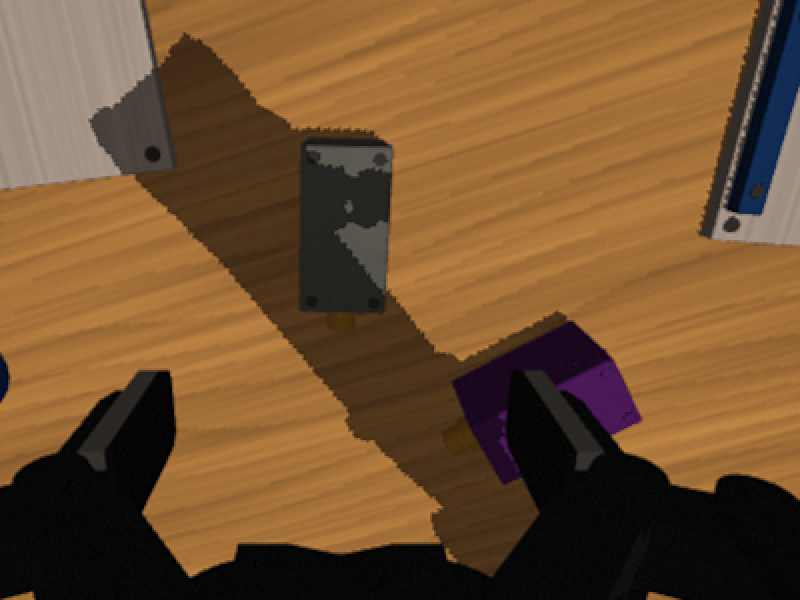

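The crop shows the grey box's top with corners at (304,146), (391,146), (385,311) and (301,310). The gland is at (341,321), pointing back towards the gripper, and the purple box is well clear at the lower right.

```bash
python3 - <<'E'
from h import *
f=np.load("box.npz"); c=cam("wrist",dict(position=f["pos"],orientation=f["R"]))
P=ray(c,np.array([[304,146],[391,146],[385,311],[301,310]])/2+[80,60],.064)[:,:2]
ctr=P.mean(0); ax=(P[0]+P[1]-P[2]-P[3])/2; side=(P[0]+P[3]-P[1]-P[2])/2
print(ctr,np.linalg.norm(ax),np.arctan2(ax[1],ax[0]),np.linalg.norm(side),np.arctan2(-side[0],side[1]))
d=np.r_[ctr-f["pos"][:2],0]; print("tool shift",f["R"].T@d,"yaw",np.arctan2(f["R"][1,0],f["R"][0,0]))
E
```

```text
[0.52299175 0.12205567] 0.09384623703849883 -0.3326150147776936 0.0477285491491613 -0.3152707321992196
tool shift [3.70992326e-03 2.81290975e-03 6.67373234e-06] yaw -0.3090486789433721
```

send_rows(steps=[[0.004, 0.003, 0.04, 0.016, 0], [0.004, 0.003, 0.08, 0.016, 0], [0.004, 0.003, 0.12, 0.016, 0], [0.004, 0.003, 0.15, 0.016, 0], [0.004, 0.003, 0.175, 0.016, 0], [0.004, 0.003, 0.195, 0.016, 0], [0.004, 0.003, 0.208, 0.016, 0], [0.004, 0.003, 0.208, 0.016, 0]], force=60)

```text
time_s: 4.17
position: [0.5202, 0.1225, 0.0201]
orientation: [[0.948, -0.317, -0.007], [-0.317, -0.948, -0.002], [-0.006, 0.004, -1.0]]
wrist_force: [0.1, -0.6, -0.4]
grip_width: 0.0852
grip_force: 0.0
```

send_rows(steps=[[0, 0, 0, 0, 255], [0, 0, 0, 0, 255], [0, 0, 0, 0, 255], [0, 0, 0, 0, 255], [0, 0, 0, 0, 255], [0, 0, 0, 0, 255], [0, 0, 0, 0, 255], [0, 0, 0, 0, 255], [0, 0, 0, 0, 255], [0, 0, 0, 0, 255]], force=60)

```text
time_s: 5.0
position: [0.5243, 0.124, 0.025]
orientation: [[0.949, -0.316, 0.003], [-0.316, -0.949, -0.001], [0.003, 0.0, -1.0]]
wrist_force: [-0.3, -1.9, 5.9]
grip_width: 0.0498
grip_force: 64.1
```

send_rows(steps=[[0, 0, -0.02, 0, 255], [0, 0, -0.05, 0, 255], [0, 0, -0.08, 0, 255], [0, 0, -0.08, 0, 255], [0, 0, -0.08, 0, 255]])

```text
time_s: 5.42
position: [0.5238, 0.1258, 0.1044]
orientation: [[0.949, -0.314, 0.004], [-0.314, -0.949, 0.001], [0.003, -0.002, -1.0]]
wrist_force: [-0.1, -0.1, -5.1]
grip_width: 0.0494
grip_force: 64.5
```

```bash
python3 - <<'E'
from h import *
o=env.get_obs(); im=env.camera("wrist"); c=cam("wrist",o)
print(o["position"],o["orientation"],o["wrist_force"],o["ft_torque"],o["grip_width"])
cv2.imwrite("pics/w_held.png",im[:,:,::-1])
R=o["orientation"]
d=np.r_[np.array([.5304,-.1888])-o["position"][:2],0]; print("to seat, tool",R.T@d, np.arctan2(R[1,0],R[0,0]))
E
```

```text
[0.52384446 0.12576115 0.10442769] [[ 0.949278   -0.3144166   0.00367049]
 [-0.31442308 -0.94928202  0.00133245]
 [ 0.00306539 -0.00241896 -0.99999238]] [-0.05661025 -0.1306681  -5.07618393] [-0.00556205  0.07930624 -0.01901838] 0.049378376653286524
to seat, tool [ 0.10512832  0.29654607 -0.00039508] -0.31985040679847326
```

View pics/w_held.png

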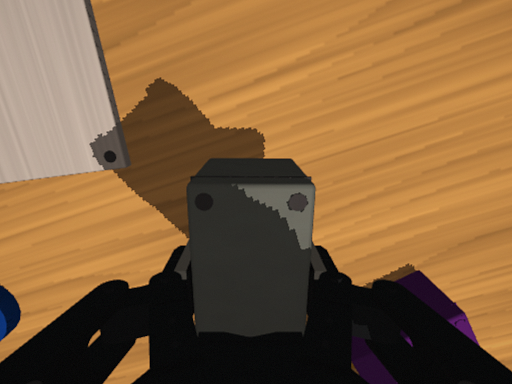

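send_rows(steps=[[0.006, 0.02, 0, 0.01, 255], [0.017, 0.055, 0, 0.03, 255], [0.028, 0.092, 0, 0.05, 255], [0.039, 0.13, 0, 0.064, 255], [0.051, 0.17, 0, 0.064, 255], [0.063, 0.21, 0, 0.064, 255], [0.075, 0.25, 0, 0.064, 255], [0.083, 0.278, 0, 0.064, 255], [0.089, 0.297, 0, 0.064, 255], [0.092, 0.308, 0, 0.064, 255], [0.092, 0.308, 0.02, 0.064, 255], [0.092, 0.308, 0.035, 0.064, 255], [0.092, 0.308, 0.035, 0.064, 255], [0.092, 0.308, 0.035, 0.064, 255]])

```text
time_s: 6.63
position: [0.5111, -0.194, 0.0659]
orientation: [[0.928, -0.373, -0.006], [-0.373, -0.928, 0.003], [-0.007, -0.001, -1.0]]
wrist_force: [0.2, -0.0, -4.7]
grip_width: 0.0493
grip_force: 64.0
```

```bash
python3 - <<'E'
from h import *
o=env.get_obs(); im=env.camera("wrist"); c=cam("wrist",o); R=o["orientation"]; p=o["position"]
print(p,R.tolist(),o["wrist_force"],o["ft_torque"],np.arctan2(R[1,0],R[0,0]))
np.savez("pre.npz",im=im,pos=p,R=R)
a=-.384; J=np.array([[np.cos(a),-np.sin(a)],[np.sin(a),np.cos(a)]])
print("jig xy of tcp rel seat",J.T@(p[:2]-[.5304,-.1888]))
cv2.imwrite("pics/w_pre.png",im[:240,100:460,::-1].repeat(2,0).repeat(2,1))
E
```

```text
[ 0.51112221 -0.19400307  0.06588441] [[0.9278638711304643, -0.37287501385875815, -0.005732424497555387], [-0.37286219236776075, -0.9278812035954944, 0.003202735843566175], [-0.006513229114367631, -0.0008342985122784568, -0.9999784406638456]] [ 0.18998779 -0.0235465  -4.70587797] [-0.00258044 -0.03453431  0.01393193] -0.3821002754580569
jig xy of tcp rel seat [-0.01592462 -0.01204623]
```

View pics/w_pre.png

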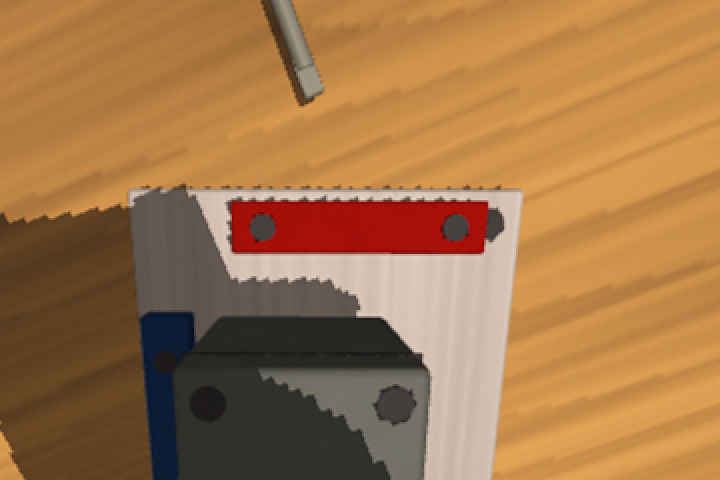

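The red stop's inner edge is level at y=252, and the box's front top edge at y≈367 runs nearly parallel to it. The blue stop at x≈170 lies left of the box and clear of it.

```bash
python3 - <<'E'
from h import *
f=np.load("pre.npz"); im=f["im"]; R=f["R"]; p=f["pos"]; c=cam("wrist",dict(position=p,orientation=R))
hsv=cv2.cvtColor(im,cv2.COLOR_RGB2HSV); H,S,V=[hsv[...,i] for i in range(3)]
r=((H<6)|(H>172))&(S>150); r[:90]=0;r[135:]=0
b=(H>95)&(H<130)&(S>120)
ri=[[u,np.nonzero(r[:,u])[0].max()+.5] for u in range(220,338)]
bo=[[np.nonzero(b[v,:190])[0].min()-.5,v] for v in range(222,240) if b[v,:190].any()] + [[np.nonzero(b[v,:190])[0].min()-.5,v] for v in range(240,300) if b[v,:190].any()]
g=cv2.cvtColor(im,cv2.COLOR_RGB2GRAY).astype(float)
for e,z in ((ri,.024),(bo,.024)):
    X=(ray(c,e,z)-p)@R*1000
    l=cv2.fitLine(X[:,:2].astype(np.float32),cv2.DIST_HUBER,0,.01,.01).ravel(); print("tool frame: dir",l[:2],"pt",l[2:])
E
```

```text
tool frame: dir [ 0.01144761 -0.9999345 ] pt [64.43991 18.52823]
tool frame: dir [0.5768341  0.81686133] pt [-37.592495 -91.1905  ]
```

send_rows(steps=[[0, 0, 0.008, 0, 255], [0, 0, 0.015, 0, 255], [0, 0, 0.02, 0, 255], [0, 0, 0.024, 0, 255], [0, 0, 0.026, 0, 255], [0, 0, 0.026, 0, 255], [0, 0, 0.026, 0, 255]])

```text
time_s: 7.27
position: [0.5132, -0.1964, 0.0423]
orientation: [[0.927, -0.375, 0.0], [-0.375, -0.927, -0.0], [0.0, 0.0, -1.0]]
wrist_force: [1.1, -0.0, -4.9]
grip_width: 0.0496
grip_force: 64.3
```

send_rows(steps=[[0, 0, 0.001, 0, 255], [0, 0, 0.002, 0, 255], [0, 0, 0.003, 0, 255], [0, 0, 0.004, 0, 255], [0, 0, 0.004, 0, 255], [0, 0, 0.004, 0, 255]])

```text
time_s: 7.77
position: [0.5131, -0.1963, 0.0382]
orientation: [[0.927, -0.375, -0.0], [-0.375, -0.927, 0.0], [-0.0, 0.0, -1.0]]
wrist_force: [0.6, -0.3, -4.6]
grip_width: 0.0495
grip_force: 64.3
```

send_rows(steps=[[0, 0, 0.0005, 0, 255], [0, 0, 0.001, 0, 255], [0, 0, 0.0015, 0, 255], [0, 0, 0.002, 0, 255], [0, 0, 0.002, 0, 255], [0, 0, 0.002, 0, 255]])

```text
time_s: 8.27
position: [0.5135, -0.1964, 0.0371]
orientation: [[0.927, -0.375, 0.001], [-0.375, -0.927, -0.0], [0.001, 0.0, -1.0]]
wrist_force: [-1.9, 1.6, 3.3]
grip_width: 0.0493
grip_force: 65.1
```

send_rows(steps=[[0, -0.002, 0, 0, 255], [0, -0.004, 0, 0, 255], [0, -0.006, 0, 0, 255], [0, -0.008, 0, 0, 255], [0, -0.0095, 0, 0, 255], [0, -0.011, 0, 0, 255], [0, -0.011, 0, 0, 255]])

```text
time_s: 8.85
position: [0.5184, -0.1867, 0.0371]
orientation: [[0.927, -0.375, 0.002], [-0.375, -0.927, -0.001], [0.003, 0.001, -1.0]]
wrist_force: [-1.9, -3.6, 5.1]
grip_width: 0.0494
grip_force: 65.4
```

```bash
cat >> h.py <<'E'
def st():
    o=env.get_obs(); R=o["orientation"]; p=o["position"]
    a=-.386; J=np.array([[np.cos(a),-np.sin(a)],[np.sin(a),np.cos(a)]])
    print("t",o["time_s"],"jig rel mm",np.round(1e3*(J.T@(p[:2]-[.5304,-.1888])),2),"z",round(p[2],4),"F jig",np.round(np.r_[J.T@o["wrist_force"][:2],o["wrist_force"][2]],2),"T jig",np.round(np.r_[J.T@o["ft_torque"][:2],o["ft_torque"][2]],3),"yaw",round(np.arctan2(R[1,0],R[0,0]),4),"tilt",np.round(R[2,:2],4),o["grip_width"])
E
python3 -c "from h import *;st()"
```

```text
t 8.85 jig rel mm [-11.89  -2.57] z 0.0371 F jig [-0.43 -4.06  5.09] T jig [-0.834 -0.079 -0.013] yaw -0.3839 tilt [0.0026 0.0006] 0.04940543179550801
```

send_rows(steps=[[0, -0.0005, 0, 0, 255], [0, -0.001, 0, 0, 255], [0, -0.0015, 0, 0, 255], [0, -0.002, 0, 0, 255], [0, -0.002, 0, 0, 255]])

```text
time_s: 9.27
position: [0.519, -0.1852, 0.0371]
orientation: [[0.927, -0.375, 0.002], [-0.375, -0.927, -0.002], [0.002, 0.001, -1.0]]
wrist_force: [-1.2, -3.2, 5.7]
grip_width: 0.0496
grip_force: 65.5
```

```bash
python3 -c "from h import *;st()"
```

```text
t 9.2667 jig rel mm [-11.93  -1.  ] z 0.0371 F jig [ 0.06 -3.44  5.71] T jig [-0.888 -0.022 -0.014] yaw -0.3844 tilt [0.0025 0.0009] 0.04957248118963551
```

send_rows(steps=[[0, -0.0005, 0, 0, 255], [0, -0.001, 0, 0, 255], [0, -0.0015, 0, 0, 255], [0, -0.002, 0, 0, 255], [0, -0.002, 0, 0, 255]])

```text
time_s: 9.68
position: [0.5192, -0.1845, 0.0371]
orientation: [[0.927, -0.375, 0.001], [-0.375, -0.927, -0.003], [0.002, 0.002, -1.0]]
wrist_force: [-2.2, -4.8, 5.9]
grip_width: 0.0495
grip_force: 65.5
```

```bash
python3 -c "from h import *;st()"
```

```text
t 9.6833 jig rel mm [-11.99  -0.25] z 0.0371 F jig [-0.23 -5.27  5.94] T jig [-1.1   -0.01   0.098] yaw -0.3847 tilt [0.0023 0.0024] 0.04950662132149368
```

send_rows(steps=[[0.0015, 0, 0, 0, 255], [0.003, 0, 0, 0, 255], [0.0045, 0, 0, 0, 255], [0.006, 0, 0, 0, 255], [0.0075, 0, 0, 0, 255], [0.009, 0, 0, 0, 255], [0.01, 0, 0, 0, 255], [0.01, 0, 0, 0, 255]])

```text
time_s: 10.35
position: [0.5253, -0.1869, 0.0372]
orientation: [[0.927, -0.374, -0.006], [-0.374, -0.927, -0.001], [-0.005, 0.003, -1.0]]
wrist_force: [-10.0, -2.0, 13.7]
grip_width: 0.0494
grip_force: 66.5
```

```bash
python3 -c "from h import *;st()"
```

```text
t 10.35 jig rel mm [-5.47 -0.14] z 0.0372 F jig [-8.57 -5.61 13.71] T jig [-1.122  1.267  0.406] yaw -0.3834 tilt [-0.0049  0.0032] 0.04941940521237359
```

send_rows(steps=[[0, 0, -0.0005, 0, 255], [0, 0, -0.001, 0, 255], [0, 0, -0.001, 0, 255], [0, 0, -0.001, 0, 255]])

```text
time_s: 10.68
position: [0.5253, -0.1869, 0.0372]
orientation: [[0.927, -0.374, -0.006], [-0.374, -0.927, -0.001], [-0.005, 0.003, -1.0]]
wrist_force: [-7.3, -2.0, 7.9]
grip_width: 0.0493
grip_force: 65.6
```

```bash
python3 -c "from h import *;st()"
```

```text
t 10.6833 jig rel mm [-5.47 -0.14] z 0.0372 F jig [-6.03 -4.6   7.94] T jig [-1.086  0.798  0.341] yaw -0.3833 tilt [-0.0049  0.003 ] 0.0493328594476483
```

```bash
python3 - <<'E'
from h import *
st(); im=env.camera("wrist")
cv2.imwrite("pics/w_c1.png",im[60:260,110:370,::-1].repeat(3,0).repeat(3,1))
E
```

```text
t 10.6833 jig rel mm [-5.47 -0.14] z 0.0372 F jig [-6.03 -4.6   7.94] T jig [-1.086  0.798  0.341] yaw -0.3833 tilt [-0.0049  0.003 ] 0.0493328594476483
```

View pics/w_c1.png

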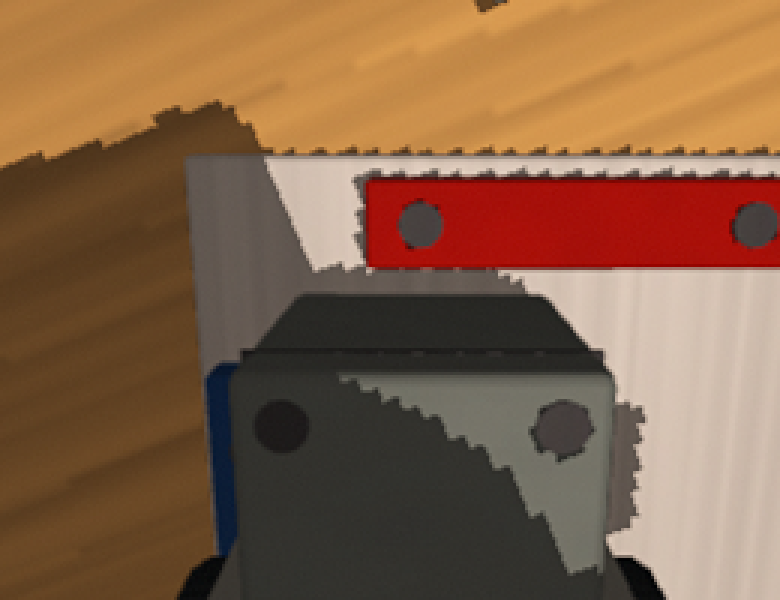

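The picture shows a gap of about 9 px (some 5–6 mm) between the box foot (y=295) and the red stop (y=268), with the blue stop alongside. So the box is only dragging, and I'll press down more lightly and carry on.

send_rows(steps=[[0, 0, -0.0006, 0, 255], [0.001, 0, -0.0006, 0, 255], [0.002, 0, -0.0006, 0, 255], [0.003, 0, -0.0006, 0, 255], [0.003, 0, -0.0006, 0, 255]])

```text
time_s: 11.15
position: [0.5276, -0.1878, 0.0374]
orientation: [[0.927, -0.374, -0.007], [-0.374, -0.927, -0.001], [-0.006, 0.003, -1.0]]
wrist_force: [-7.6, -3.3, 6.3]
grip_width: 0.0494
grip_force: 65.5
```

```bash
python3 -c "from h import *;st()"
```

```text
t 11.15 jig rel mm [-2.94 -0.13] z 0.0374 F jig [-5.74 -5.94  6.33] T jig [-1.103  0.846  0.333] yaw -0.3834 tilt [-0.0061  0.003 ] 0.04938051226179367
```

send_rows(steps=[[0.001, 0, 0, 0, 255], [0.002, 0, 0, 0, 255], [0.003, 0, 0, 0, 255], [0.003, 0, 0, 0, 255]])

```text
time_s: 11.48
position: [0.5304, -0.189, 0.0373]
orientation: [[0.927, -0.374, -0.007], [-0.374, -0.927, -0.001], [-0.006, 0.003, -1.0]]
wrist_force: [-7.5, -3.5, 6.4]
grip_width: 0.0495
grip_force: 65.5
```

```bash
python3 -c "from h import *;st()"
```

```text
t 11.4833 jig rel mm [ 0.08 -0.15] z 0.0373 F jig [-5.6  -6.05  6.4 ] T jig [-1.084  0.833  0.267] yaw -0.3834 tilt [-0.0061  0.0031] 0.049477387278030395
```

send_rows(steps=[[0.0007, 0, 0, 0, 255], [0.0014, 0, 0, 0, 255], [0.002, 0, 0, 0, 255], [0.002, 0, 0, 0, 255]])

```text
time_s: 11.82
position: [0.531, -0.1892, 0.0374]
orientation: [[0.927, -0.374, -0.01], [-0.374, -0.927, 0.0], [-0.009, 0.003, -1.0]]
wrist_force: [-10.2, -1.8, 9.4]
grip_width: 0.0494
grip_force: 65.9
```

```bash
python3 -c "from h import *;st()"
```

```text
t 11.8167 jig rel mm [ 0.67 -0.16] z 0.0374 F jig [-8.72 -5.51  9.36] T jig [-1.098  1.346  0.324] yaw -0.3835 tilt [-0.009   0.0033] 0.0494230522288623
```

send_rows(steps=[[0.0005, -0.0007, -0.0002, 0, 255], [0.001, -0.0014, -0.0004, 0, 255], [0.0015, -0.002, -0.0004, 0, 255], [0.0015, -0.002, -0.0004, 0, 255], [0.0015, -0.002, -0.0004, 0, 255]])

```text
time_s: 12.23
position: [0.531, -0.1891, 0.0376]
orientation: [[0.927, -0.374, -0.013], [-0.374, -0.927, -0.001], [-0.012, 0.006, -1.0]]
wrist_force: [-13.5, -3.5, 11.1]
grip_width: 0.0492
grip_force: 66.1
```

```bash
python3 -c "from h import *;st()"
```

```text
t 12.2333 jig rel mm [ 0.71 -0.04] z 0.0376 F jig [-11.21  -8.34  11.12] T jig [-1.545  1.824  0.477] yaw -0.3837 tilt [-0.012  0.006] 0.04921114353950671
```

Torque about z indicates corner contacts with the box slightly clockwise, so I'll turn it a little counter-clockwise.

send_rows(steps=[[0, 0, 0, -0.005, 255], [0, 0, 0, -0.01, 255], [0, 0, 0, -0.01, 255], [0, 0, 0, -0.01, 255]])

```text
time_s: 12.57
position: [0.5311, -0.1893, 0.0376]
orientation: [[0.929, -0.369, -0.013], [-0.369, -0.929, -0.0], [-0.012, 0.005, -1.0]]
wrist_force: [-12.8, -2.6, 12.8]
grip_width: 0.0496
grip_force: 66.2
```

```bash
python3 -c "from h import *;st()"
```

```text
t 12.5667 jig rel mm [ 0.8  -0.19] z 0.0376 F jig [-10.86  -7.18  12.8 ] T jig [-1.608  1.893 -0.469] yaw -0.3783 tilt [-0.0121  0.0049] 0.04960757132798732
```

send_rows(steps=[[0, -0.001, -0.0005, 0.003, 255], [0, -0.002, -0.0008, 0.005, 255], [0.0005, -0.0025, -0.0008, 0.005, 255], [0.0005, -0.0025, -0.0008, 0.005, 255], [0.0005, -0.0025, -0.0008, 0.005, 255]])

```text
time_s: 12.98
position: [0.5312, -0.1891, 0.0377]
orientation: [[0.928, -0.372, -0.015], [-0.372, -0.928, -0.003], [-0.013, 0.008, -1.0]]
wrist_force: [-13.2, -5.7, 9.0]
grip_width: 0.0495
grip_force: 65.9
```

```bash
python3 -c "from h import *;st()"
```

```text
t 12.9833 jig rel mm [0.82 0.04] z 0.0377 F jig [-10.05 -10.21   8.99] T jig [-2.184  1.829  0.12 ] yaw -0.3817 tilt [-0.0133  0.0084] 0.04952013060496221
```

```bash
python3 - <<'E'
from h import *
st(); o=env.get_obs(); im=env.camera("wrist"); np.savez("c2.npz",im=im,pos=o["position"],R=o["orientation"])
old=np.load("pre.npz")["im"]
g0=cv2.cvtColor(old,cv2.COLOR_RGB2GRAY);g1=cv2.cvtColor(im,cv2.COLOR_RGB2GRAY)
g=np.vstack([g0[150:270,170:330],g1[150:270,170:330]])
cv2.imwrite("pics/w_cmp.png",cv2.resize(np.hstack([old[150:290,160:340,::-1],im[150:290,160:340,::-1]]),None,fx=2.2,fy=2.2,interpolation=cv2.INTER_CUBIC))
# screw/top shift in the tool view
t=g0[178:225,195:300].astype(np.float32)
for y0,x0,h,w in ((190,190,24,30),(190,280,24,30)):
    r=cv2.matchTemplate(g1[y0-10:y0+h+10,x0-10:x0+w+10],g0[y0:y0+h,x0:x0+w],cv2.TM_CCOEFF_NORMED)
    _,s,_,l=cv2.minMaxLoc(r); print(s,np.array(l)-10)
E
```

```text
t 12.9833 jig rel mm [0.82 0.04] z 0.0377 F jig [-10.05 -10.21   8.99] T jig [-2.184  1.829  0.12 ] yaw -0.3817 tilt [-0.0133  0.0084] 0.04952013060496221
0.9862846732139587 [0 0]
0.8639726638793945 [0 1]
```

View pics/w_cmp.png

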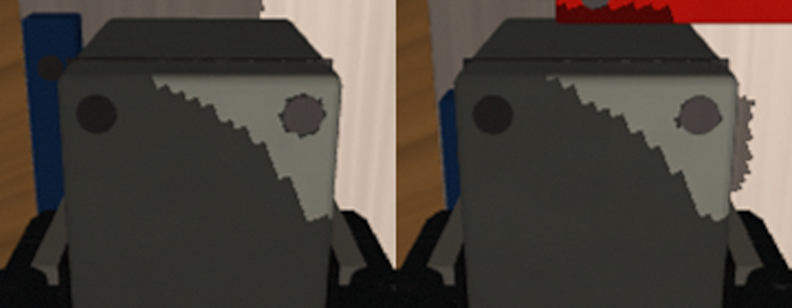

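The side-by-side shows the box in the gripper unchanged (shift ≤1 px). It has therefore followed the tool's slight tilt of about 0.013 rad, and I'll see whether a firmer down-press flattens it.

send_rows(steps=[[0, 0, 0.0005, -0.001, 255], [0, 0, 0.001, -0.001, 255], [0, 0, 0.001, -0.001, 255], [0, 0, 0.001, -0.001, 255]])

```text
time_s: 13.37
position: [0.5312, -0.1891, 0.0377]
orientation: [[0.928, -0.372, -0.015], [-0.372, -0.928, -0.003], [-0.013, 0.008, -1.0]]
wrist_force: [-15.7, -5.3, 14.1]
grip_width: 0.0493
grip_force: 66.6
```

```bash
python3 -c "from h import *;st()"
```

```text
t 13.3667 jig rel mm [0.84 0.06] z 0.0377 F jig [-12.49 -10.84  14.1 ] T jig [-2.169  2.245  0.03 ] yaw -0.3813 tilt [-0.0131  0.0084] 0.049349758720291396
```

send_rows(steps=[[0, 0, 0, 0, 255], [0, 0, 0, 0, 255], [0, 0, 0, 0, 255], [0, 0, 0, 0, 255]], force=30)

```text
time_s: 13.7
position: [0.5312, -0.189, 0.0377]
orientation: [[0.928, -0.372, -0.015], [-0.372, -0.928, -0.003], [-0.013, 0.008, -1.0]]
wrist_force: [-15.2, -4.8, 14.6]
grip_width: 0.0492
grip_force: 66.6
```

```bash
python3 -c "from h import *;st()"
```

```text
t 13.7 jig rel mm [0.82 0.08] z 0.0377 F jig [-12.31 -10.13  14.62] T jig [-2.105  2.25   0.01 ] yaw -0.3813 tilt [-0.0131  0.0083] 0.04922292845978919
```

send_rows(steps=[[0, -0.0005, -0.0002, 0, 255], [0, -0.001, -0.0004, 0, 255], [0.0005, -0.0015, -0.0004, 0, 255], [0.0005, -0.0015, -0.0004, 0, 255], [0.0005, -0.0015, -0.0004, 0, 255], [0.0005, -0.0015, -0.0004, 0, 255], [0.0005, -0.0015, -0.0004, 0, 255], [0.0005, -0.0015, -0.0004, 0, 255]], force=65)

```text
time_s: 14.37
position: [0.5312, -0.189, 0.0377]
orientation: [[0.928, -0.372, -0.017], [-0.372, -0.928, -0.004], [-0.014, 0.01, -1.0]]
wrist_force: [-16.1, -6.3, 15.2]
grip_width: 0.0495
grip_force: 66.7
```

```bash
python3 -c "from h import *;st()"
```

```text
t 14.3667 jig rel mm [0.81 0.13] z 0.0377 F jig [-12.53 -11.94  15.16] T jig [-2.546  2.272  0.117] yaw -0.3816 tilt [-0.0143  0.0103] 0.04953959591529166
```

```bash
python3 -c "
from h import *
print(env.close_job())"
```

```text
the job is handed in; nothing more can be done
None
```

I handed the job in with the grey box still gripped in the corner of the nearest jig, gland away from the red stop; measured push is about 12 N toward each stop, bed drag included, and the box may be tipped nose-down by up to 0.8°.

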